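Hold the shelf foot against the sprung fence for screwing

ROBOT

A 6-joint arm with a two-finger parallel gripper is mounted at the origin on the work surface. World frame = base frame: x ahead of the robot, y to its left, z up, the work surface at z = 0. Lengths are in m, angles in rad, forces in N, time in s.
With the tool pointing down it reaches from about 0.35 to 0.775 m from the base axis. Payload 5.5 kg.
Tool frame: the origin (TCP) lies at the very end of the fingers, on their centre line; the grasp point (between the pads) lies env.pinch_z behind it (env.pinch_z is the distance from the TCP to the grasp point, in m); z points along the fingers, y is the line along which they close (so a half turn about z gives the same grasp; the last joint's range is limited). The gripper opens to 85 mm and grips with 20 to 120 N. Pads are 22 mm wide; open, the fingers measure 114 mm over their backs; the gripper's body (76 mm by 85 mm) begins 54 mm behind the grasp point. The pads swing forward as they close: fully open they stand 13 mm farther back than shut.
Start: joints at [-1.379, 0.313, 0.046, 1.304, 0, 1.431], TCP at [0.187, -0.544, 0.192] pointing down, gripper open.
Joint ranges: [-2.76, 2.76], [-0.86, 1.69], [-1.03, 1.26], [-2.2, 2.34], [-1.47, 1.5], [-3.14, 3.14]. Speed limits (rad/s): [2.57, 2.57, 3.14, 3.14, 3.14, 3.14].

INTERFACE

Orientations are given as a unit quaternion [w, x, y, z].
In Python, from workcell import env, eyes gives the robot as it stands.
- The arm moves only by the shell command python3 -m jog 'ROWS' [FORCE]. ROWS is JSON, one flat list of numbers, 7 for each row, row after row: the shift along the world's x, y, z as a fraction of full scale, then the turn, a rotation vector about the world's x, y, z as a fraction of full scale, then the opening, from -1 (shut) to 1 (fully open), so that 0 is half open. A call has 1 to 12 rows; each row is the pose to reach, as a shift and turn from the pose commanded when the call began, turning the shorter way round; what a row does not reach only later rows make up. Full scale, the value 1, is 20 cm for a shift and pi rad for a turn. A row lasts 1/12 s, in which the tool goes at most 41.7 mm and 7.16 degrees, less where a joint would pass 70% of its speed; a pose out of reach is approached as far as the arm can. A call with a number of a shift or a turn outside -1 to 1 is refused whole. A call with a gripper value outside its range is refused whole. The fingers move at their own pace and stop on an object; FORCE is the grip in N (left out, the last holds). Time passes only in rows, so rows that repeat a pose let the fingers close. It gives the time, the measured TCP pose, the force, the opening and the grip force at its end, in the units of the state.
- env.get_state(): the state, without advancing time (a new reading comes with each control period).
- eyes.read_camera(name): name is "scene" or "top" or "wrist"; returns (picture, depth): 480x640x3 uint8, red, green, blue; 480x640 float32, m along the optical axis (not along the pixel's ray), 0 where there is no reading.
- eyes.calibration(name): a dict with "fx", "fy", "cx", "cy" (pixels), "k1" (the pictures are not rectified: a ray, as slopes to the right and down, at radius r is drawn at 1 + k1 r^2 times it, then the intrinsics apply), "R" (3x3) and "t" (3): a world point X has camera coordinates R X + t; the wrist camera has in their place "tool_from_camera" (4x4, takes a point from camera to tool coordinates, whose origin is the TCP and whose axes are the flange's). Camera axes: x right, y down, z forward; pixel columns grow to the right and rows downward; lengths in m; the calibration is good to about 2 mm. A picture is of the moment at which its call begins: read the wrist's pose just before it. calibration takes no time and is no camera call.
- env.hand_in(): hands the job in; it is judged then, once.
The state is a dict: "clock": time; "joint_pos": joint angles; "qvel": joint speeds; "tau": joint torques, N m; "tcp_pos": TCP position; "orientation": TCP orientation; "wrist_force": force on the tool from outside, world axes, zero at the start; "ft_torque": the same for the moment, N m; "finger_gap": finger opening in m; "grip_force": force on a finger pad.
Only numpy, scipy, OpenCV 4.12 (cv2) and the standard library are available. Lean on these libraries where they do the work, as an engineer would, in place of code of your own. Each camera call takes 0.05 s, during which the arm holds its last target. There are 200 camera calls.

TASK

Set the loose beech foot, rib up, flat on the upturned shelf board between the two black lines, then slide it square against the sprung aluminium fence and press until the red pointer stands inside the green band, without ever pushing the fence to the end of its travel. Keep holding it there, steady, so that I can drive the screws: you finish while still pressing, and do not let go or push on the fence itself. Leave the cheese, the jar and the screwdriver where they are.

Things in the scene. Friction and masses are not known exactly. Their poses are not given: they have to be found in the camera images.
- foot: Loose beech shelf foot, 0.2 to 0.4 kg: sole plate 80 (x) by 110 (y) by 16 mm high, and on its middle an upright rib 56 (x) by 24 mm thick (y), top 68 mm above the underside; grip the rib across its 24 mm. Origin: centre of underside, z up. Both x ends are alike, either may face the fence. Starts flat on the counter left or right of the board, yaw within 0.7 rad of world x.
- board: Fixed brown shelf board, top 20 mm above the counter, x -170 to 100, y -110 to 110 mm. Origin at counter height (z = 0); x points to the fence (pressing direction), yaw within 0.35 rad of world x. Black lines on it along x at y = -72 and 72 mm: the sole goes between. Clips 30 mm high at x -120, y -118 and 118 mm. Behind the fence, back block x 132 to 154, 60 mm high; gauge plate 72 mm high.
- board_top (a point): Point on the board's top face straight above the origin of board, 20 mm above the counter; axes as the board's. The free top between this point and the fence, and 120 mm before it, is where the foot is set down.
- fence_face (a point): Middle of the lower edge of the fence's pressing face, at the height of the board's top; it moves with the fence. At rest it lies 50 mm along the board's x from board_top. x points into the fence (pressing direction), y along the fence, z up. The fence is an aluminium bar 170 mm long (y), with a face 38 mm high, 18 mm thick. A red pointer on it reaches 76 mm above the board's top.
- fence (a joint): How far the fence has been pushed back against its springs along the board's +x, in m: 0 at rest, end stop at 0.036. Spring rate 0.6 N per mm, from 0 N at rest. The green band of the gauge is 0.012 to 0.024 (about 7 to 14 N); its middle is 0.018 (about 11 N).
- wheel: Bystander: small cheese in red wax, a disc of 96 mm diameter, 48 mm high, on the counter on the other side of the board from the foot. Origin: centre of the underside.
- jar: Bystander: jar with brass lid, 64 mm diameter, 75 mm high, on the counter beyond the board at the left. Origin: centre of the underside.
- driver: Bystander: screwdriver lying on the counter beyond the board at the right, about 160 mm long, along its own x, which lies roughly along world y. Origin: on its underside.
There are look-alikes about, which are no part of the job. What is shaped like the foot but turquoise is not meant.

How it is judged:
On the way, in this order (a step that is already met when the one before it is completed fails the run):
1. the foot stands flat on the board in front of the fence, not yet pressing (z of foot in the frame of board_top between -0.004 and 0.005 m and x of foot in the frame of board_top between -0.15 and 0.06 m and y of foot in the frame of board_top between -0.09 and 0.09 m and angle between foot's own z axis and vertical below 0.08 rad and value of joint fence below 0.009 m), for 0.1 s.
2. the foot is pressed square on the fence, pointer in the green, steadily (y of foot in the frame of fence_face between -0.018 and 0.018 m and angle between the x axis of foot and the x axis of fence_face, either way round below 0.1 rad and angle between foot's own z axis and vertical below 0.08 rad and z of foot in the frame of board_top between -0.004 and 0.005 m and value of joint fence between 0.011 and 0.025 m and contact force between foot and fence between 5 and 17 N and x of foot in the frame of fence_face above -0.046 m and contact force between the fingers and foot above 3 N and contact force between each of the fingers, the arm and fence below 0.5 N), for 1 s.
At the end, for the whole second after the job is handed in: Still held by the fingers (over 3 N), the foot rests flat on the board (5 mm, 0.08 rad) against the fence, centred within 18 mm, square within 0.1 rad, under 10 mm/s; fence pushed back 11 to 25 mm, 5 to 17 N between foot and fence; robot not touching the fence (all of step 2 and linear speed of foot below 0.01 m/s); the arm keeps its last pose, push and grip.
It fails at once if the fence is driven to the end of its travel (value of joint fence above 0.033 m).
It fails at once if the cheese is disturbed (moved over 30 mm) (distance of wheel from where it was at the start of the episode above 0.03 m).
It fails at once if the jar is disturbed (moved over 30 mm) (distance of jar from where it was at the start of the episode above 0.03 m).
It fails at once if the screwdriver is disturbed (moved over 30 mm) (distance of driver from where it was at the start of the episode above 0.03 m).
It also fails if it takes over 48 s, if anything falls off the work surface, if the arm or the gripper's body presses on something with over 40 N, if the wrist force passes 120 N, or if a joint passes its speed limit or range.

## Working session

There is one attempt and no reset: what is moved stays moved. The work goes in short steps, Python scripts to look and compute and a shell command to move; the robot and the scene stay as the last step left them, time stands still between calls to the robot, and variables do not carry over. Pictures are saved under pics/ and viewed, at most 10 in all, crops included, and the job is handed in when it is done.

```bash
mkdir -p pics; ls
python3 - <<'E'
from workcell import env, eyes
import cv2,numpy as np
for n in("top","scene"):
    p,d=eyes.read_camera(n); cv2.imwrite(f"pics/{n}0.png",p[:,:,::-1]); np.savez(f"{n}0.npz",p=p,d=d)
    print(eyes.calibration(n))
print(env.pinch_z, env.get_state())
E
```

```text
pics
{'fx': 533.7453990324337, 'fy': 533.7453990324337, 'cx': 317.383908870122, 'cy': 237.6627068095608, 'k1': -0.0095171753451415, 'R': array([[ 0.02044171, -0.99978111,  0.00445693],
       [-0.99052411, -0.02085758, -0.13574592],
       [ 0.13580917, -0.00163981, -0.99073366]]), 't': array([-0.00334121,  0.54836101,  0.91665577])}
{'fx': 486.7454350023645, 'fy': 486.7454350023645, 'cx': 312.77205456625245, 'cy': 240.72682550590463, 'k1': -0.13714958091209262, 'R': array([[-0.66129229,  0.75001859, -0.01283027],
       [ 0.40555448,  0.34308444, -0.84724178],
       [-0.63104522, -0.56547783, -0.53105249]]), 't': array([ 0.33048363, -0.15627089,  1.32284772])}
0.0187 {'clock': 0.1, 'joint_pos': array([-1.37861582e+00,  3.13934315e-01,  4.51204408e-02,  1.30361471e+00,
        3.86302164e-05,  1.43121478e+00]), 'qvel': array([-0.00017828, -0.0024354 ,  0.00167208, -0.00274958, -0.00034815,
       -0.00030031]), 'tau': array([ 2.28119410e-03, -4.81725705e+01,  2.99245083e+01,  1.26960591e-02,
       -8.16201191e-05, -1.13450992e-05]), 'tcp_pos': array([ 0.187198  , -0.5431347 ,  0.19070436]), 'orientation': array([-8.16356541e-04,  9.86272936e-01,  1.65121257e-01, -2.15291651e-06]), 'wrist_force': array([0.05990373, 1.0923218 , 0.13319258]), 'ft_torque': array([-0.01102778,  0.10637062,  0.05621517]), 'grip_force': 0.0, 'finger_gap': 0.08562798902228173}
```

View pics/top0.png

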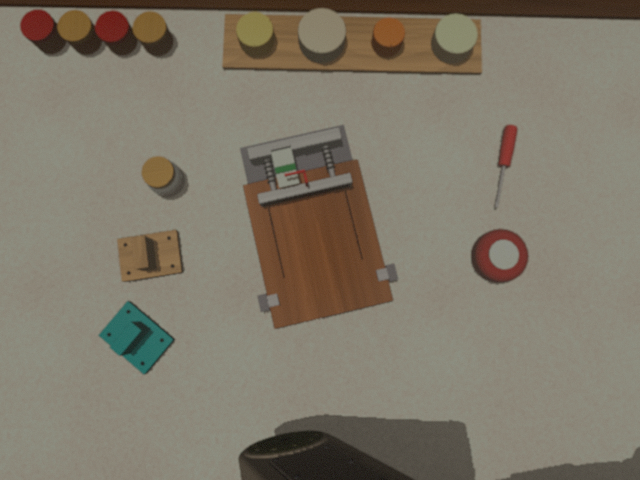

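View pics/scene0.png

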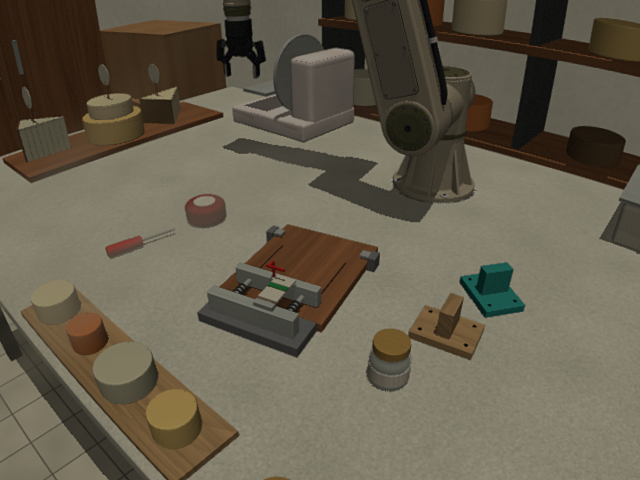

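The top view shows the beech foot at (150,256), left of the board. The only look-alike is the turquoise foot at (137,337), and I reject it by colour. The jar is at (160,173), the wheel at (500,255), the driver at (505,165), and the fence runs from (262,196) to (350,182).

```bash
cat > h.py <<'E'
import numpy as np,cv2
from workcell import env,eyes
from scipy.spatial.transform import Rotation as Ro
def slopes(c,uv):
    K=np.array([[c["fx"],0,c["cx"]],[0,c["fy"],c["cy"]],[0,0,1]])
    return cv2.undistortPoints(np.float64(uv).reshape(-1,1,2),K,np.array([c["k1"],0,0,0.]))[:,0]
def pose(c,st=None):  # R,t: world = R cam + t
    if "R" in c: return c["R"].T,-c["R"].T@c["t"]
    M=c["tool_from_camera"]; q=st["orientation"]; R=Ro.from_quat([*q[1:],q[0]]).as_matrix()
    return R@M[:3,:3],R@M[:3,3]+st["tcp_pos"]
def plane(c,uv,z,st=None):
    R,t=pose(c,st); s=slopes(c,uv); d=np.c_[s,np.ones(len(s))]@R.T
    return t+d*((z-t[2])/d[:,2])[:,None]
def cloud(c,d,st=None):
    v,u=np.mgrid[:480,:640]; s=slopes(c,np.c_[u.ravel(),v.ravel()])
    R,t=pose(c,st); P=np.c_[s,np.ones(len(s))]*d.reshape(-1,1)
    return (P@R.T+t).reshape(480,640,3)
E
python3 - <<'E'
from h import *
D=np.load("top0.npz");p,d=D["p"],D["d"];c=eyes.calibration("top");W=cloud(c,d)
hsv=cv2.cvtColor(p,cv2.COLOR_RGB2HSV);Z=W[:,:,2]
def rect(P):
    (cx,cy),(w,h),a=cv2.minAreaRect(np.float32(P[:,:2])*1000);return np.round([cx,cy,w,h,a],1)
def win(u0,u1,v0,v1):
    m=np.zeros((480,640),bool);m[v0:v1,u0:u1]=1;return m
for n,w,zs in(("sole",(110,190,222,290),(.010,.022)),("rib",(110,190,222,290),(.06,.076)),("jar",(130,195,150,200),(.067,.085)),("wheel",(465,535,220,290),(.04,.056)),
  ("board",(235,405,150,335),(.012,.026)),("fence",(235,370,160,215),(.05,.066)),("block",(235,370,120,165),(.05,.068))):
    m=win(*w)&(Z>zs[0])&(Z<zs[1]);P=W[m];print(n,m.sum(),np.median(P,0).round(4),rect(P))
# colour-based board & lines, foot
m=(win(235,405,150,335)&(hsv[...,1]>85)&(hsv[...,0]<18)).astype(np.uint8)
m=cv2.morphologyEx(m,cv2.MORPH_OPEN,np.ones((3,3)))
uv=np.argwhere(m)[:,::-1];print("boardcol",rect(plane(c,uv,.02)), W[m>0][:,2].mean())
m=win(110,190,222,290)&(hsv[...,1]>75);uv=np.argwhere(m)[:,::-1];print("footcol(sole plane)",rect(plane(c,uv,.016)))
for q in [(15,267,212),(0,283,277),(1,347,192),(1,362,259),]: print(q,plane(c,[q[1:]],.02)[0].round(4))
crop=cv2.resize(p[215:300,100:200,::-1],None,fx=4,fy=4,interpolation=2)
crop2=cv2.resize(p[120:320,235:405,::-1],None,fx=2.4,fy=2.4)
H=max(crop.shape[0],crop2.shape[0]);o=np.zeros((H,800,3),np.uint8);o[:crop.shape[0],:400]=crop;w=min(400,crop2.shape[1]);o[:crop2.shape[0],400:400+w]=crop2[:,:w];cv2.imwrite("pics/crop1.png",o)
E
```

```text
sole 1950 [0.5113 0.2992 0.0155] [513.4 314.5  80.4 110.8  10.3]
rib 486 [0.5128 0.3132 0.0675] [513.4 314.9  56.3  25.7  10.1]
jar 822 [0.6541 0.2899 0.0745] [654.9 290.6  56.5  54.1  46.6]
wheel 2137 [ 0.5237 -0.3186  0.0478] [ 524.7 -320.4   92.8   94.    48.8]
board 17002 [0.538  0.0089 0.0198] [576.1  14.4 334.9 226.4  14.5]
fence 1037 [0.6336 0.0336 0.0576] [664.   39.7  82.8 169.6  13.5]
block 1127 [0.7158 0.0461 0.0597] [702.9  50.3  49.7 169.7  14.5]
boardcol [545.3   9.6 273.2 218.6  14.4] 0.02391857020692388
footcol(sole plane) [512.3 313.   80.4 111.1  10.2]
(15, 267, 212) [0.5962 0.1013 0.02  ]
(0, 283, 277) [0.4779 0.0685 0.02  ]
(1, 347, 192) [ 0.6368 -0.0448  0.02  ]
(1, 362, 259) [ 0.5134 -0.0736  0.02  ]
```

View pics/crop1.png

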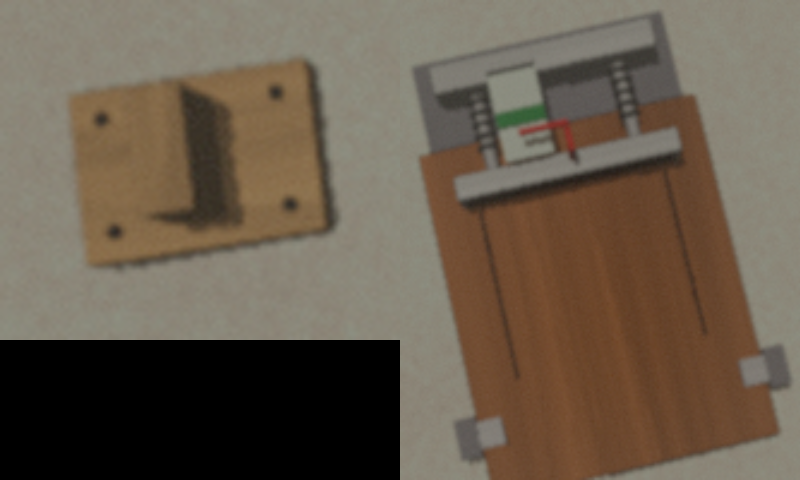

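The crop confirms the choice: the beech foot at (150,256) has its rib up and four holes. The board lines and the fence are clear too.

- **Foot:** (0.5134, 0.3147), yaw 0.178. It measures 80x111 mm with the rib top at 0.0675.
- **Board:** origin about (0.579, 0.018), yaw 0.251. It measures 273x219 mm and the black lines come out symmetric.

The last joint's range means the tool has to turn about +2.99 rad on the way over.

```bash
python3 -m jog '[0.45,0.86,0.1,0,0,0.19,1, 0.45,0.86,0.1,0,0,0.19,1, 0.45,0.86,0.1,0,0,0.19,1, 0.45,0.86,0.1,0,0,0.19,1, 0.45,0.86,0.1,0,0,0.19,1, 0.45,0.86,0.1,0,0,0.19,1]'
python3 -m jog '[0.4,0.86,0,0,0,0.19,1, 0.4,0.86,0,0,0,0.19,1, 0.4,0.86,0,0,0,0.19,1, 0.4,0.86,0,0,0,0.19,1, 0.4,0.86,0,0,0,0.19,1, 0.4,0.86,0,0,0,0.19,1]'
```

```text
clock: 0.6
tcp_pos: [0.2787, -0.3668, 0.2122]
orientation: [-0.001, 0.892, 0.452, 0.001]
wrist_force: [-0.4, 0.0, -0.6]
finger_gap: 0.0854
grip_force: 0.0
clock: 1.1
tcp_pos: [0.358, -0.1961, 0.2114]
orientation: [-0.001, 0.72, 0.694, 0.001]
wrist_force: [-0.8, 0.0, -0.0]
finger_gap: 0.0854
grip_force: 0.0
```

```bash
python3 -m jog '[0.35,0.86,0,0,0,0.19,1, 0.35,0.86,0,0,0,0.19,1, 0.35,0.86,0,0,0,0.19,1, 0.35,0.86,0,0,0,0.19,1, 0.35,0.86,0,0,0,0.19,1, 0.35,0.86,0,0,0,0.19,1]'
python3 -m jog '[0.25,0.86,0,0,0,0.19,1, 0.25,0.86,0,0,0,0.19,1, 0.25,0.86,0,0,0,0.19,1, 0.25,0.86,0,0,0,0.19,1, 0.25,0.86,0,0,0,0.19,1, 0.25,0.86,0,0,0,0.19,1]'
python3 -m jog '[0.17,0.8,0,0,0,0.19,1, 0.17,0.8,0,0,0,0.19,1, 0.17,0.8,0,0,0,0.19,1, 0.17,0.8,0,0,0,0.19,1, 0.17,0.8,0,0,0,0.19,1, 0.17,0.8,0,0,0,0.19,1, 0.17,0.8,0,0,0,0.19,1, 0.17,0.8,0,0,0,0.19,1]'
python3 - <<'E'
from h import *
st=env.get_state();q=st["orientation"];R=Ro.from_quat([*q[1:],q[0]]).as_matrix()
print(st["tcp_pos"],R.round(3).tolist(),st["joint_pos"].round(2))
p,d=eyes.read_camera("wrist");cv2.imwrite("pics/w1.png",p[:,:,::-1]);c=eyes.calibration("wrist");W=cloud(c,d,st);Z=W[...,2]
for lo,hi in((.062,.074),(.010,.022)):
    m=(Z>lo)&(Z<hi)&(np.hypot(W[...,0]-.5134,W[...,1]-.3147)<.09);P=W[m];print(m.sum(),cv2.minAreaRect(np.float32(P[:,:2])*1000),np.median(P[:,2]))
E
```

```text
clock: 1.6
tcp_pos: [0.4284, -0.0252, 0.2112]
orientation: [-0.0, 0.485, 0.875, 0.0]
wrist_force: [-0.3, -1.1, 0.3]
finger_gap: 0.0851
grip_force: 0.0
clock: 2.1
tcp_pos: [0.4782, 0.1459, 0.2108]
orientation: [-0.0, 0.207, 0.978, -0.0]
wrist_force: [0.5, 1.1, 0.6]
finger_gap: 0.0853
grip_force: 0.0
clock: 2.77
tcp_pos: [0.5115, 0.3022, 0.2114]
orientation: [-0.0, -0.084, 0.996, -0.0]
wrist_force: [0.1, 0.3, 0.1]
finger_gap: 0.0852
grip_force: 0.0
[0.51151606 0.30221923 0.21142552] [[-0.986, -0.168, -0.001], [-0.168, 0.986, -0.001], [0.001, -0.001, -1.0]] [ 0.4   0.35  0.14  1.37 -0.    0.23]
1497 ((512.2378540039062, 316.3746032714844), (55.721492767333984, 23.463449478149414), 9.73285961151123) 0.0670806942348961
5943 ((512.2738647460938, 316.1038513183594), (79.93785858154297, 110.62107849121094), 9.299575805664062) 0.015079936843991448
```

View pics/w1.png

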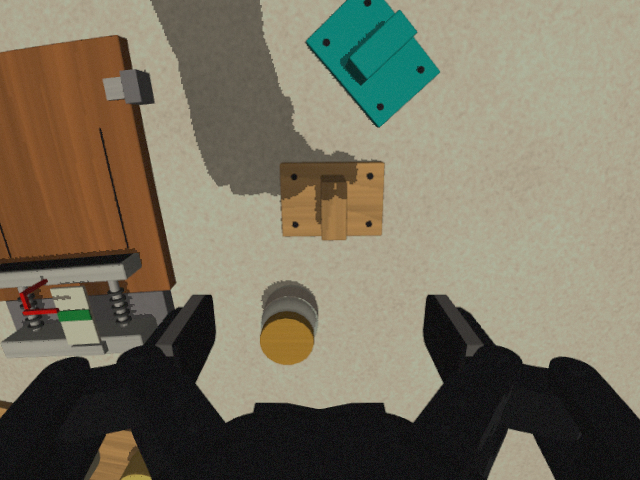

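The wrist view shows the beech foot at (332,200), lined up with the fingers. The turquoise one is at (372,60) and the jar at (288,335). The wrist measurement, (0.5125, 0.3157) at 9.7°, agrees with the top view. I'll descend and grip.

```bash
python3 -m jog '[0.005,0.068,0,0,0,0,1, 0.005,0.068,-0.2,0,0,0,1, 0.005,0.068,-0.4,0,0,0,1, 0.005,0.068,-0.55,0,0,0,1, 0.005,0.068,-0.7,0,0,0,1, 0.005,0.068,-0.8,0,0,0,1, 0.005,0.068,-0.88,0,0,0,1, 0.005,0.068,-0.925,0,0,0,1, 0.005,0.068,-0.925,0,0,0,1, 0.005,0.068,-0.925,0,0,0,1]'
python3 -m jog '[0,0,0,0,0,0,-1, 0,0,0,0,0,0,-1, 0,0,0,0,0,0,-1, 0,0,0,0,0,0,-1, 0,0,0,0,0,0,-1, 0,0,0,0,0,0,-1, 0,0,0,0,0,0,-1, 0,0,0,0,0,0,-1, 0,0,0,0,0,0,-1, 0,0,0,0,0,0,-1]' 60
```

```text
clock: 3.65
tcp_pos: [0.5125, 0.3178, 0.027]
orientation: [0.0, -0.087, 0.996, 0.0]
wrist_force: [0.3, -0.7, -0.0]
finger_gap: 0.0849
grip_force: 0.0
clock: 4.48
tcp_pos: [0.5128, 0.3181, 0.0275]
orientation: [0.001, -0.087, 0.996, 0.0]
wrist_force: [-1.6, -0.3, 4.7]
finger_gap: 0.0187
grip_force: 58.5
```

```bash
python3 -m jog '[0,0,0.1,0,0,0,-1, 0,0,0.2,0,0,0,-1, 0,0,0.35,0,0,0,-1, 0,0,0.5,0,0,0,-1, 0,0,0.5,0,0,0,-1, 0,0,0.5,0,0,0,-1]'
python3 - <<'E'
from h import *
st=env.get_state();print(st["tcp_pos"],st["finger_gap"],st["grip_force"],st["wrist_force"])
p,d=eyes.read_camera("wrist");cv2.imwrite("pics/w2.png",p[:,:,::-1])
E
```

```text
clock: 4.98
tcp_pos: [0.5139, 0.3187, 0.1289]
orientation: [0.002, -0.087, 0.996, 0.001]
wrist_force: [-0.7, 0.4, 0.2]
finger_gap: -0.0001
grip_force: 0.0
[0.51393761 0.31872024 0.12888629] -0.00014635646925796844 0.0 [-0.72879171  0.37159808  0.21328154]
```

View pics/w2.png

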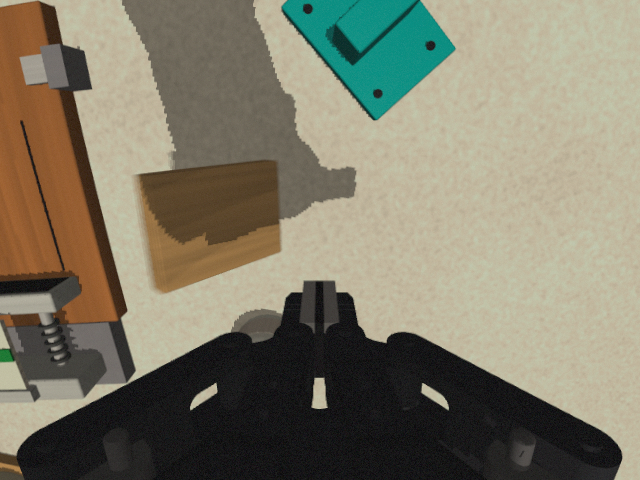

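The foot slipped out on the lift: the fingers at (320,300) are shut, and a plain beech face shows at (210,225). I'll check how it lies.

```bash
python3 -m jog '[0,0,0.3,0,0,0,1, -0.3,-0.5,0.5,0,0,0,1, -0.5,-0.8,0.5,0,0,0,1, -0.5,-0.8,0.5,0,0,0,1, -0.5,-0.8,0.5,0,0,0,1, -0.5,-0.8,0.5,0,0,0,1]' 60
python3 - <<'E'
from h import *
o=np.zeros((480,800,3),np.uint8)
p,d=eyes.read_camera("top");np.savez("top1.npz",p=p,d=d);o[:,:400]=cv2.resize(p[200:380,60:210,::-1],(400,480))
W=cloud(eyes.calibration("top"),d)
p,d=eyes.read_camera("scene");np.savez("scene1.npz",p=p,d=d);o[:,400:]=cv2.resize(p[270:420,370:520,::-1],(400,480))
cv2.imwrite("pics/c2.png",o)
E
```

```text
clock: 5.53
tcp_pos: [0.4095, 0.156, 0.2256]
orientation: [-0.001, -0.087, 0.996, -0.0]
wrist_force: [0.4, -0.7, 0.2]
finger_gap: 0.0719
grip_force: 0.0
```

View pics/c2.png

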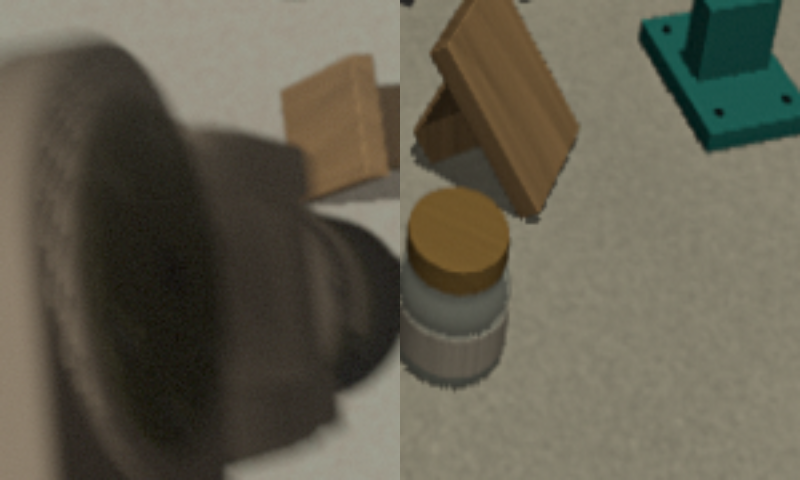

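The foot now leans over on its +y sole edge and its rib top, with the underside facing up toward +y. I'll fit that plane from the scene depth.

```bash
python3 -m jog '[-0.3,-0.9,0.5,0,0,0,1, -0.3,-0.9,0.5,0,0,0,1, -0.3,-0.9,0.5,0,0,0,1, -0.3,-0.9,0.5,0,0,0,1, -0.3,-0.9,0.5,0,0,0,1, -0.3,-0.9,0.5,0,0,0,1]'
cat > tilt.py <<'E'
from h import *
import sys
def run(box,name="scene"):
    p,d=eyes.read_camera(name);c=eyes.calibration(name);W=cloud(c,d)
    hsv=cv2.cvtColor(p,cv2.COLOR_RGB2HSV)
    u0,u1,v0,v1=box;m=np.zeros((480,640),bool);m[v0:v1,u0:u1]=1
    m&=(W[...,2]>.004)&(hsv[...,0]<20)&(hsv[...,1]>70)&(np.hypot(W[...,0]-.655,W[...,1]-.29)>.045)
    P=W[m];rng=np.random.default_rng(0);best=None
    for _ in range(400):
        a=P[rng.choice(len(P),3,False)];n=np.cross(a[1]-a[0],a[2]-a[0]);l=np.linalg.norm(n)
        if l<1e-6: continue
        k=abs((P-a[0])@(n/l))<.002
        if best is None or k.sum()>best.sum(): best=k
    Q=P[best];C=Q.mean(0);n=np.linalg.svd(Q-C,full_matrices=False)[2][2];n*=np.sign(n[2])
    e1=np.cross([0,0,1],n);e1/=np.linalg.norm(e1);e2=np.cross(n,e1)
    r=cv2.minAreaRect(np.float32(np.c_[(Q-C)@e1,(Q-C)@e2])*1000)
    ctr=C+e1*r[0][0]/1e3+e2*r[0][1]/1e3
    print(name,len(P),best.sum(),"n",n.round(3),"ctr",ctr.round(4),r[1],r[2],"e1",e1.round(3),"e2(up)",e2.round(3))
    for b in cv2.boxPoints(r): print((C+e1*b[0]/1e3+e2*b[1]/1e3).round(4))
    return p
E
python3 - <<'E'
from tilt import *
a=run((370,520,250,400));b=run((100,210,200,300),"top")
cv2.imwrite("pics/c3.png",np.hstack([cv2.resize(a[240:390,370:520,::-1],(400,400)),cv2.resize(b[180:330,90:240,::-1],(400,400))]))
E
```

```text
clock: 6.13
tcp_pos: [0.3522, -0.0261, 0.3282]
orientation: [0.001, -0.084, 0.996, -0.001]
wrist_force: [1.0, -0.6, 0.0]
finger_gap: 0.0855
grip_force: 0.0
scene 2594 1712 n [-0.14   0.763  0.631] ctr [0.5235 0.2503 0.0535] (110.72125244140625, 82.20182800292969) 89.81803131103516 e1 [-0.984 -0.181  0.   ] e2(up) [ 0.114 -0.621  0.776]
[0.5578 0.292  0.0107]
[0.477  0.2773 0.0105]
[0.4892 0.2085 0.0964]
[0.5701 0.2232 0.0966]
top 1841 1291 n [-0.143  0.756  0.639] ctr [0.5205 0.2479 0.0529] (78.61868286132812, 113.20503997802734) 0.17849110066890717 e1 [-0.983 -0.185  0.   ] e2(up) [ 0.118 -0.628  0.769]
[0.566  0.2197 0.0964]
[0.5522 0.2907 0.0093]
[0.475  0.276  0.0095]
[0.4888 0.205  0.0966]
```

View pics/c3.png

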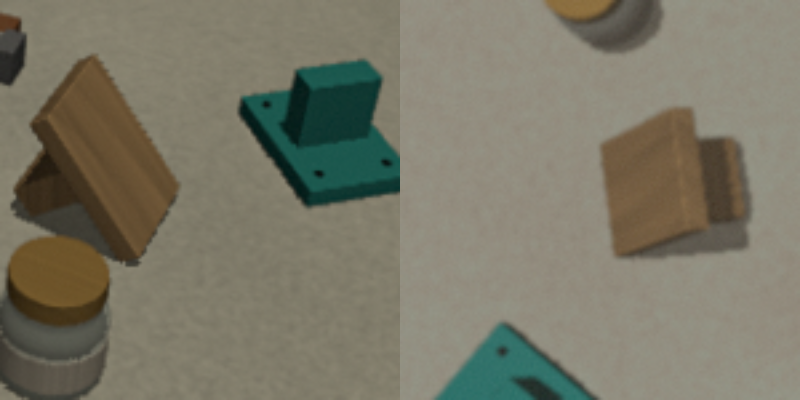

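Both views give the same tilted plate, 110x80 mm, with its lower edge on the counter and its upper edge at z≈0.096. I'll take the plate by its upper edge across the 16 mm, lift it, and turn it about its x until it can settle on its underside.

```bash
cat > go.py <<'E'
from h import *
def go(T,Rt):
    st=env.get_state();q=st["orientation"];R=Ro.from_quat([*q[1:],q[0]]).as_matrix()
    print("shift",((np.array(T)-st["tcp_pos"])/.2).round(3),"turn",(Ro.from_matrix(Rt@R.T).as_rotvec()/np.pi).round(3),"j",st["joint_pos"].round(2))
e2=np.array([.116,-.625,.772]);e2/=np.linalg.norm(e2);e1=np.cross([0,0,1],-np.cross(e2,[.984,.183,0]))
e1=np.array([-.983,-.183,0])/np.hypot(.983,.183);e2-=e1*(e1@e2);e2/=np.linalg.norm(e2);n=np.cross(e1,e2)
RG=np.c_[e1,n,-e2];G=np.array([.526,.2273,.0673])
E
python3 -c "
from go import *
print(n,e2,-e2*.5);go(G+.1*e2,RG)"
```

```text
[-0.1412871   0.75893563  0.63565294] [ 0.1163374  -0.62491621  0.77197496] [-0.0581687   0.31245811 -0.38598748]
shift [ 0.924  0.941 -0.909] turn [0.216 0.039 0.004] j [-0.29 -0.13 -0.12  1.58  0.   -0.47]
```

```bash
python3 -m jog '[0.5,0.5,-0.2,0.216,0.039,0.004,0, 0.924,0.941,-0.6,0.216,0.039,0.004,0, 0.924,0.941,-0.6,0.216,0.039,0.004,0, 0.924,0.941,-0.6,0.216,0.039,0.004,0, 0.924,0.941,-0.909,0.216,0.039,0.004,0, 0.924,0.941,-0.909,0.216,0.039,0.004,0, 0.924,0.941,-0.909,0.216,0.039,0.004,0, 0.924,0.941,-0.909,0.216,0.039,0.004,0, 0.924,0.941,-0.909,0.216,0.039,0.004,0, 0.924,0.941,-0.909,0.216,0.039,0.004,0]'
python3 -c "
from go import *
go(G,RG)"
```

```text
clock: 7.07
tcp_pos: [0.5346, 0.1694, 0.141]
orientation: [-0.035, -0.089, 0.936, 0.338]
wrist_force: [-0.4, -0.2, -0.6]
finger_gap: 0.0426
grip_force: 0.0
shift [-0.043  0.29  -0.369] turn [-0.001 -0.002 -0.002] j [-0.21  0.47 -0.06  1.36  0.63 -0.51]
```

```bash
python3 -m jog '[-0.04,0.15,-0.19,0,0,0,0, -0.043,0.22,-0.28,0,0,0,0, -0.043,0.29,-0.37,0,0,0,0, -0.043,0.29,-0.37,0,0,0,0, -0.043,0.29,-0.37,0,0,0,0]'
python3 -m jog '[0,0,0,0,0,0,-1, 0,0,0,0,0,0,-1, 0,0,0,0,0,0,-1, 0,0,0,0,0,0,-1, 0,0,0,0,0,0,-1, 0,0,0,0,0,0,-1, 0,0,0,0,0,0,-1, 0,0,0,0,0,0,-1]' 40
python3 - <<'E'
from h import *
p,d=eyes.read_camera("scene");cv2.imwrite("pics/s3.png",cv2.resize(p[180:400,340:560,::-1],(600,600)))
E
```

```text
clock: 7.48
tcp_pos: [0.5269, 0.2253, 0.0708]
orientation: [-0.032, -0.089, 0.937, 0.337]
wrist_force: [0.6, -0.4, 0.1]
finger_gap: 0.0426
grip_force: 0.0
clock: 8.15
tcp_pos: [0.5286, 0.224, 0.0708]
orientation: [-0.031, -0.088, 0.937, 0.337]
wrist_force: [0.9, 0.0, -0.5]
finger_gap: 0.0
grip_force: 0.0
```

View pics/s3.png

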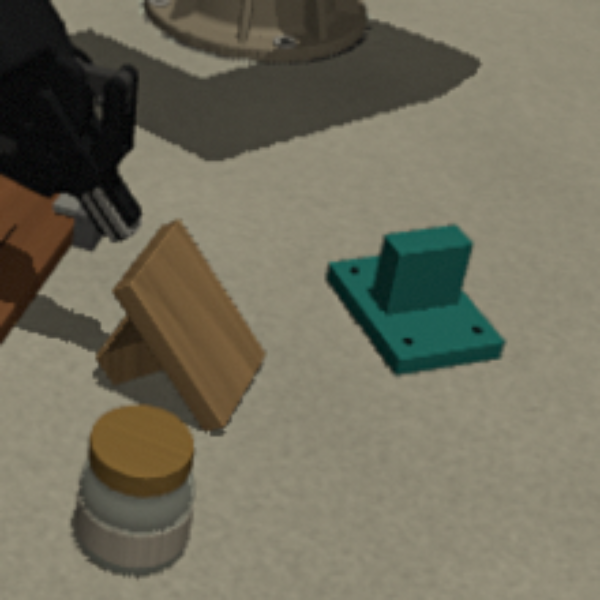

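The closed fingers at (125,230) stop short of the plate's top edge at (150,255). So the real finger end isn't where the TCP reading says, which also explains the slip. I'll measure the finger end with the cameras.

Run:
```python
from h import *
st=env.get_state();t=st["tcp_pos"];q=st["orientation"];R=Ro.from_quat([*q[1:],q[0]]).as_matrix();print(t,R[:,2].round(3))
for n in("scene","top"):
    c=eyes.calibration(n);p,d=eyes.read_camera(n);W=cloud(c,d);X=c["R"]@t+c["t"];s=X[:2]/X[2];s=s*(1+c["k1"]*(s@s))
    print(n,"TCP projects",s*c["fx"]+[c["cx"],c["cy"]])
    # dark points in tool frame near the tool axis
    L=(W-t)@R; g=p.max(2)
    m=(abs(L[...,0])<.03)&(abs(L[...,1])<.03)&(L[...,2]>-.12)&(L[...,2]<.03)&(d>0)&(p.max(2).astype(int)-p.min(2)<25)
    P=L[m];o=np.argsort(-P[:,2])[:25]
    print(m.sum(),"tip-most in tool frame",P[o].mean(0).round(4),P[o[0]].round(4))
    if m.sum():
        tip=P[P[:,2]>np.sort(P[:,2])[-20]-.004];print(tip.min(0).round(4),tip.max(0).round(4))
    v,u=np.nonzero(m);print(u.min() if len(u) else 0,u.max() if len(u) else 0,v.min() if len(u) else 0,v.max() if len(u) else 0)
```

```text
[0.52849513 0.22403208 0.07071775] [-0.117  0.625 -0.771]
scene TCP projects [399.66280529 284.73079521]
1009 tip-most in tool frame [-0.011  -0.0068 -0.018 ] [-0.0244 -0.0224  0.0192]
[-0.0252 -0.029  -0.0467] [0.0098 0.0083 0.0192]
349 391 220 305
top TCP projects [191.74372339 243.82334558]
167 tip-most in tool frame [ 0.0096  0.0032 -0.0506] [ 0.0067  0.0045 -0.0407]
[ 0.0067 -0.008  -0.0572] [ 0.0116  0.0104 -0.0407]
201 230 231 245
```

Run:
```python
from h import *
st=env.get_state();t=st["tcp_pos"];q=st["orientation"];R=Ro.from_quat([*q[1:],q[0]]).as_matrix()
c=eyes.calibration("scene");p,d=eyes.read_camera("scene");W=cloud(c,d);L=(W-t)@R
for v in range(246,274,3): print(v,[(u,*(1000*L[v,u]).astype(int),int(p[v,u].max())) for u in range(374,394,4)])
```

```text
246 [(374, np.int64(-14), np.int64(10), np.int64(-84), 14), (378, np.int64(-9), np.int64(13), np.int64(-80), 16), (382, np.int64(0), np.int64(13), np.int64(-75), 8), (386, np.int64(200), np.int64(-125), np.int64(-16), 143), (390, np.int64(210), np.int64(-123), np.int64(-10), 144)]
249 [(374, np.int64(-8), np.int64(2), np.int64(-78), 29), (378, np.int64(-7), np.int64(8), np.int64(-75), 12), (382, np.int64(-4), np.int64(12), np.int64(-71), 20), (386, np.int64(2), np.int64(14), np.int64(-66), 30), (390, np.int64(195), np.int64(-117), np.int64(-8), 146)]
252 [(374, np.int64(-13), np.int64(2), np.int64(-75), 36), (378, np.int64(-9), np.int64(6), np.int64(-71), 61), (382, np.int64(-6), np.int64(11), np.int64(-67), 14), (386, np.int64(0), np.int64(13), np.int64(-63), 19), (390, np.int64(184), np.int64(-113), np.int64(-5), 150)]
255 [(374, np.int64(-12), np.int64(-1), np.int64(-70), 62), (378, np.int64(-12), np.int64(5), np.int64(-67), 68), (382, np.int64(-7), np.int64(9), np.int64(-63), 20), (386, np.int64(-7), np.int64(15), np.int64(-60), 24), (390, np.int64(3), np.int64(14), np.int64(-54)
[... 987 characters left out ...]
, np.int64(-44), 38), (386, np.int64(-8), np.int64(2), np.int64(-41), 87), (390, np.int64(133), np.int64(-97), np.int64(8), 142)]
270 [(374, np.int64(104), np.int64(-112), np.int64(-7), 44), (378, np.int64(113), np.int64(-111), np.int64(-1), 143), (382, np.int64(115), np.int64(-104), np.int64(2), 139), (386, np.int64(121), np.int64(-100), np.int64(7), 139), (390, np.int64(124), np.int64(-94), np.int64(11), 140)]
273 [(374, np.int64(98), np.int64(-112), np.int64(-3), 144), (378, np.int64(100), np.int64(-105), np.int64(0), 143), (382, np.int64(104), np.int64(-100), np.int64(4), 142), (386, np.int64(112), np.int64(-97), np.int64(10), 140), (390, np.int64(115), np.int64(-92), np.int64(14), 118)]
```

The finger end sits about 40 mm behind the reported TCP, along the tool axis and centred. The first grip therefore held only the top of the rib. I'll allow for the 40 mm from here on: open, go 40 mm deeper, and grip.

```bash
python3 -m jog '[0,0,0,0,0,0,0, 0,0,0,0,0,0,0, 0,0,0,0,0,0,0, 0,0,0,0,0,0,0, 0,0,0,0,0,0,0, -0.01,0.05,-0.06,0,0,0,0, -0.02,0.1,-0.12,0,0,0,0, -0.036,0.142,-0.171,0,0,0,0, -0.036,0.142,-0.171,0,0,0,0, -0.036,0.142,-0.171,0,0,0,0]' 40
python3 -m jog '[0,0,0,0,0,0,-1, 0,0,0,0,0,0,-1, 0,0,0,0,0,0,-1, 0,0,0,0,0,0,-1, 0,0,0,0,0,0,-1, 0,0,0,0,0,0,-1, 0,0,0,0,0,0,-1, 0,0,0,0,0,0,-1]' 60
```

```text
clock: 9.18
tcp_pos: [0.5205, 0.2528, 0.0363]
orientation: [-0.032, -0.088, 0.937, 0.337]
wrist_force: [-0.4, 0.1, 0.4]
finger_gap: 0.043
grip_force: 0.0
clock: 9.85
tcp_pos: [0.5223, 0.2523, 0.0375]
orientation: [-0.03, -0.088, 0.937, 0.337]
wrist_force: [-0.4, -1.3, 5.0]
finger_gap: 0.0154
grip_force: 60.0
```

```bash
python3 -m jog '[0,0,0.05,0,0,0,-1, 0,0,0.12,0,0,0,-1, 0,0,0.2,0,0,0,-1, 0,0,0.3,0,0,0,-1, 0,0,0.3,0,0,0,-1, 0,0,0.3,0,0,0,-1]'
python3 -m jog '[0,0,0,-0.04,-0.007,0,-1, 0,0,0,-0.08,-0.014,0,-1, 0,0,0,-0.115,-0.021,0,-1, 0,0,0,-0.15,-0.028,0,-1, 0,0,0,-0.19,-0.035,0,-1, 0,0,0,-0.23,-0.042,0,-1, 0,0,0,-0.27,-0.05,0,-1, 0,0,0,-0.31,-0.057,0,-1, 0,0,0,-0.35,-0.064,0,-1, 0,0,0,-0.39,-0.071,0,-1, 0,0,0,-0.43,-0.079,0,-1, 0,0,0,-0.46,-0.086,0,-1]'
python3 - <<'E'
from h import *
st=env.get_state();print(st["joint_pos"].round(2),st["tcp_pos"])
p,d=eyes.read_camera("scene");cv2.imwrite("pics/s4.png",cv2.resize(p[150:400,340:590,::-1],(500,500)))
E
```

```text
clock: 10.35
tcp_pos: [0.5221, 0.2521, 0.0971]
orientation: [-0.03, -0.089, 0.937, 0.336]
wrist_force: [-0.1, -0.1, -1.2]
finger_gap: 0.0152
grip_force: 59.3
clock: 11.35
tcp_pos: [0.5212, 0.2537, 0.0958]
orientation: [0.036, -0.087, 0.92, -0.381]
wrist_force: [0.5, -1.1, -3.0]
finger_gap: 0.015
grip_force: 59.7
[ 0.68  0.75  0.25  1.51 -0.67  0.65] [0.52117771 0.25367994 0.09577986]
```

View pics/s4.png

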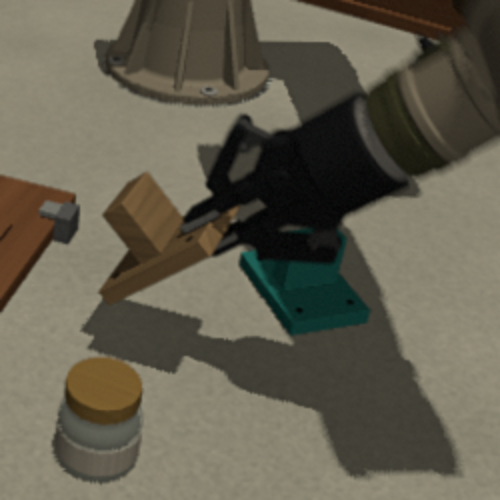

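The foot is held by the plate, rib up, at about 45°. I'll turn another 20° and lower it.

```bash
python3 -m jog '[0,0,0,-0.036,-0.007,0,-1, 0,0,0,-0.07,-0.013,0,-1, 0,0,0,-0.108,-0.02,0,-1, 0,0,-0.1,-0.108,-0.02,0,-1, 0,0,-0.2,-0.108,-0.02,0,-1, 0,0,-0.27,-0.108,-0.02,0,-1, 0,0,-0.31,-0.108,-0.02,0,-1, 0,0,-0.33,-0.108,-0.02,0,-1, 0,0,-0.33,-0.108,-0.02,0,-1]'
python3 -c "
from h import *
st=env.get_state();q=st['orientation'];print(Ro.from_quat([*q[1:],q[0]]).as_matrix()[:,2],st['joint_pos'].round(2))"
```

```text
clock: 12.15
tcp_pos: [0.5213, 0.2521, 0.0307]
orientation: [0.048, -0.079, 0.842, -0.531]
wrist_force: [-0.1, 0.7, -1.3]
finger_gap: 0.0154
grip_force: 60.4
[ 0.16458693 -0.88715664 -0.43111975] [ 0.76  1.1   0.46  1.79 -0.86  0.98]
```

```bash
python3 -m jog '[0,0,-0.02,0,0,0,-1, 0,0,-0.02,0,0,0,-1, 0,0,-0.02,0,0,0,-0.4, 0,0,-0.02,0,0,0,-0.4, 0,0,-0.02,0,0,0,-0.4, 0,0,-0.02,0,0,0,-0.4]'
python3 -m jog '[-0.01,0.06,0,0,0,0,-0.4, -0.02,0.12,0,0,0,0,-0.4, -0.03,0.18,0.01,0,0,0,-0.4, -0.04,0.24,0.02,0,0,0,-0.4, -0.05,0.3,0.03,0,0,0,-0.4, -0.06,0.36,0.05,0,0,0,-0.4, -0.08,0.43,0.08,0,0,0,-0.4, -0.08,0.5,0.12,0,0,0,-0.4, -0.08,0.5,0.12,0,0,0,-0.4]'
python3 - <<'E'
from h import *
p,d=eyes.read_camera("scene");cv2.imwrite("pics/s5.png",cv2.resize(p[150:400,340:590,::-1],(500,500)))
E
```

```text
clock: 12.65
tcp_pos: [0.5215, 0.2528, 0.0272]
orientation: [0.049, -0.079, 0.842, -0.531]
wrist_force: [0.2, 0.8, 0.7]
finger_gap: 0.0261
grip_force: 0.4
clock: 13.4
tcp_pos: [0.5051, 0.3548, 0.0517]
orientation: [0.049, -0.08, 0.842, -0.531]
wrist_force: [0.8, 1.4, -0.9]
finger_gap: 0.0256
grip_force: 0.0
```

View pics/s5.png

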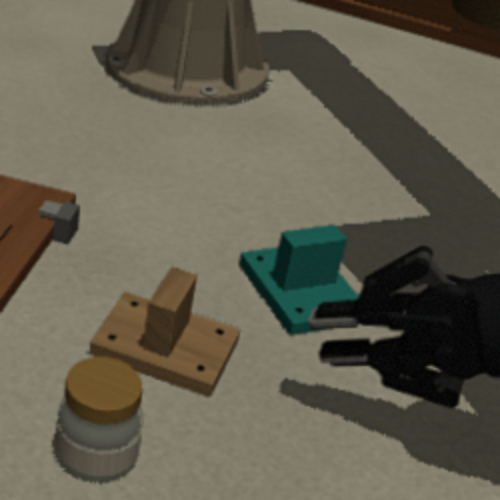

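The foot stands upright on the counter again, at (165,335), clear of the jar, and nothing else moved. All ten pictures are used, so I'll work from numbers now.

```bash
cat > foot.py <<'E'
from go import *
def foot(name,near,z0=0,r=.075,st=None):
    p,d=eyes.read_camera(name);W=cloud(eyes.calibration(name),d,st);Z=W[...,2]
    hs=cv2.cvtColor(p,cv2.COLOR_RGB2HSV);col=(hs[...,0]<25)&(hs[...,1]>60)
    for k,lo,hi in(("rib",.06,.075),("sole",.009,.022)):
        m=col&(Z>lo+z0)&(Z<hi+z0)&(np.hypot(W[...,0]-near[0],W[...,1]-near[1])<r)
        if k=="rib": m&=(np.hypot(W[...,0]-.655,W[...,1]-.29)>.04)
        if m.sum()>20: print(name,k,m.sum(),np.round(cv2.minAreaRect(np.float32(W[m][:,:2])*1000)[0:2],1).tolist(),round(cv2.minAreaRect(np.float32(W[m][:,:2])*1000)[2],1),np.median(Z[m]).round(4))
E
python3 -c "
from foot import *
for n in('scene','top'): foot(n,(.535,.25))
y=.17;Rv=np.array([[-np.cos(y),-np.sin(y),0],[-np.sin(y),np.cos(y),0],[0,0,-1]]).T.T
Rv=np.c_[[-np.cos(y),-np.sin(y),0],[-np.sin(y),np.cos(y),0],[0,0,-1]]
go([.50,.25,.23],Rv)"
```

```text
scene rib 382 [[519.2, 271.0], [59.0, 24.8]] 10.3 0.0683
scene sole 1526 [[518.6, 268.8], [84.0, 106.4]] 11.1 0.0167
top rib 476 [[517.0, 269.0], [56.2, 24.7]] 10.5 0.0675
top sole 1808 [[517.3, 267.6], [80.2, 108.4]] 10.7 0.0156
shift [-0.027 -0.511  0.9  ] turn [ 0.353  0.063 -0.005] j [ 0.87  1.29  0.93  2.13 -0.78  1.08]
```

```bash
python3 -m jog '[0,0,0.2,0,0,0,1, 0,0,0.4,0.04,0.007,0,1, 0,0,0.6,0.08,0.014,0,1, 0,-0.1,0.8,0.12,0.02,0,1, 0,-0.2,0.9,0.16,0.028,0,1, 0,-0.35,0.9,0.2,0.035,0,1, -0.02,-0.5,0.9,0.24,0.042,0,1, -0.02,-0.5,0.9,0.28,0.05,0,1, -0.02,-0.5,0.9,0.32,0.057,0,1, -0.02,-0.5,0.9,0.353,0.063,-0.005,1, -0.02,-0.5,0.9,0.353,0.063,-0.005,1, -0.02,-0.5,0.9,0.353,0.063,-0.005,1]'
python3 -c "
from foot import *
st=env.get_state()
foot('wrist',(.518,.269),st=st)
y=.182
Rv=np.c_[[-np.cos(y),-np.sin(y),0],[-np.sin(y),np.cos(y),0],[0,0,-1]]
go([.518,.269,.0],Rv)"
```

```text
clock: 14.55
tcp_pos: [0.5012, 0.2491, 0.2308]
orientation: [-0.0, -0.083, 0.997, -0.0]
wrist_force: [0.7, -0.3, -0.5]
finger_gap: 0.0853
grip_force: 0.0
wrist rib 1338 [[516.1, 270.2], [55.7, 24.0]] 10.9 0.0671
wrist sole 5228 [[516.4, 270.4], [80.6, 110.2]] 10.8 0.0151
shift [ 0.086  0.093 -1.151] turn [ 0.    -0.     0.005] j [ 0.32  0.28  0.09  1.39 -0.    0.15]
```

```bash
python3 -m jog '[0.077,0.105,-0.1,0,0,0.007,1, 0.077,0.105,-0.3,0,0,0.007,1, 0.077,0.105,-0.5,0,0,0.007,1, 0.077,0.105,-0.7,0,0,0.007,1, 0.077,0.105,-0.85,0,0,0.007,1, 0.077,0.105,-0.95,0,0,0.007,1, 0.077,0.105,-1,0,0,0.007,1, 0.077,0.105,-1,0,0,0.007,1]'
python3 -m jog '[0,0,-0.07,0,0,0,1, 0,0,-0.14,0,0,0,1, 0,0,-0.2,0,0,0,1, 0,0,-0.21,0,0,0,1, 0,0,-0.21,0,0,0,1]'
python3 -m jog '[0,0,0,0,0,0,-1, 0,0,0,0,0,0,-1, 0,0,0,0,0,0,-1, 0,0,0,0,0,0,-1, 0,0,0,0,0,0,-1, 0,0,0,0,0,0,-1, 0,0,0,0,0,0,-1, 0,0,0,0,0,0,-1]' 60
```

```text
clock: 15.27
tcp_pos: [0.5135, 0.2738, 0.0268]
orientation: [-0.004, -0.098, 0.995, -0.001]
wrist_force: [-0.0, 0.1, -0.3]
finger_gap: 0.0854
grip_force: 0.0
clock: 15.68
tcp_pos: [0.5167, 0.2741, -0.0111]
orientation: [-0.001, -0.097, 0.995, 0.0]
wrist_force: [0.1, 0.1, -0.2]
finger_gap: 0.0852
grip_force: 0.0
clock: 16.35
tcp_pos: [0.5174, 0.2736, -0.0107]
orientation: [0.0, -0.096, 0.995, 0.0]
wrist_force: [0.0, -0.1, 6.4]
finger_gap: 0.0234
grip_force: 59.9
```

Gap 23.4 mm at 60 N is a full grip on the rib. I'll lift and carry it to about 50 mm behind the board origin.

```bash
python3 -m jog '[0,0,0.05,0,0,0,-1, 0,0,0.12,0,0,0,-1, 0,0,0.25,0,0,0,-1, 0,0,0.4,0,0,0,-1, 0,0,0.4,0,0,0,-1, 0,0,0.4,0,0,0,-1]'
python3 -m jog '[0,-0.1,0,0,0,0.005,-1, 0,-0.25,0,0,0,0.01,-1, 0.02,-0.4,0,0,0,0.019,-1, 0.03,-0.55,0,0,0,0.019,-1, 0.03,-0.7,0,0,0,0.019,-1, 0.05,-0.85,0,0,0,0.019,-1, 0.067,-0.95,0,0,0,0.019,-1, 0.067,-0.95,0,0,0,0.019,-1]'
python3 -c "
from foot import *
st=env.get_state()
y=.2513
Rv=np.c_[[-np.cos(y),-np.sin(y),0],[-np.sin(y),np.cos(y),0],[0,0,-1]]
go([.5308,.0059,.069],Rv)"
```

```text
clock: 16.85
tcp_pos: [0.518, 0.2741, 0.0704]
orientation: [0.001, -0.096, 0.995, 0.001]
wrist_force: [-0.7, 0.8, -2.0]
finger_gap: 0.0234
grip_force: 59.2
clock: 17.52
tcp_pos: [0.5293, 0.0799, 0.0669]
orientation: [-0.002, -0.124, 0.992, -0.0]
wrist_force: [-0.1, 0.1, -2.8]
finger_gap: 0.0231
grip_force: 59.5
shift [ 0.007 -0.37   0.01 ] turn [ 0.    -0.001  0.001] j [ 0.    0.31 -0.27  0.99 -0.   -0.25]
```

```bash
python3 -m jog '[0.007,-0.1,0,0,0,0,-1, 0.007,-0.22,0,0,0,0,-1, 0.007,-0.32,0,0,0,0,-1, 0.007,-0.37,0,0,0,0,-1, 0.007,-0.37,0,0,0,0,-1, 0.007,-0.37,-0.1,0,0,0,-1, 0.007,-0.37,-0.18,0,0,0,-1, 0.007,-0.37,-0.23,0,0,0,-1, 0.007,-0.37,-0.25,0,0,0,-1, 0.007,-0.37,-0.25,0,0,0,-1]'
cat > chk.py <<'E'
from foot import *
B=np.array([.5792,.0183]);a=.2513;Rb=np.array([[np.cos(a),np.sin(a)],[-np.sin(a),np.cos(a)]])
def chk(name,th=a):
    st=env.get_state();p,d=eyes.read_camera(name);W=cloud(eyes.calibration(name),d,st);L=(W[...,:2]-B)@Rb.T;Z=W[...,2];hs=cv2.cvtColor(p,cv2.COLOR_RGB2HSV)
    q=st["orientation"];R=Ro.from_quat([*q[1:],q[0]]).as_matrix()
    print(name,"tcp in board",(Rb@(st["tcp_pos"][:2]-B)).round(4),st["tcp_pos"][2].round(4),"yaw-err",round(np.arctan2(-R[1,0],-R[0,0])-a,3),"F board",(Rb@st["wrist_force"][:2]).round(2),st["wrist_force"][2].round(2))
    m=(Z>.027)&(Z<.045)&(L[...,0]>-.16)&(L[...,0]<.1)&(abs(L[...,1])<.08)&(hs[...,1]>60)&(hs[...,0]<25);Q=np.float32(L[m])*1000
    if len(Q)>50: r=cv2.minAreaRect(Q);print(" sole",len(Q),np.round(r[0],1),np.round(r[1],1),round(r[2],1),"z",np.median(Z[m]).round(4),"x ext",np.percentile(Q[:,0],[1,99]).round(1))
    m=(Z>.051)&(Z<.064)&(abs(L[...,1])<.09)&(L[...,0]>.03)&(L[...,0]<.12)&(hs[...,1]<50);Q=L[m]*1000
    if len(Q)>50: print(" fence",len(Q),"x ext",np.percentile(Q[:,0],[2,50,98]).round(1),"y ext",np.percentile(Q[:,1],[1,99]).round(1))
    return p,W,L
E
python3 -c "
from chk import *
for n in('top','scene','wrist'): chk(n)"
```

```text
clock: 18.35
tcp_pos: [0.5302, 0.0105, 0.0172]
orientation: [-0.002, -0.126, 0.992, 0.001]
wrist_force: [-0.2, 0.0, -2.0]
finger_gap: 0.0236
grip_force: 59.9
top tcp in board [-0.0494  0.0047] 0.0172 yaw-err 0.002 F board [-0.17  0.09] -1.96
scene tcp in board [-0.0487  0.0042] 0.0182 yaw-err 0.002 F board [0.28 0.65] -1.4
 sole 431 [ 9.5 -1.3] [183.9 125.5] 1.7 z 0.0388 x ext [-82.5  98.8]
 fence 615 x ext [51.9 64.5 69.9] y ext [-79.8  85.9]
wrist tcp in board [-0.048   0.0038] 0.0188 yaw-err 0.002 F board [ 0.08 -0.57] -1.26
 sole 14476 [-20.4   5.3] [145.5 138.7] 89.9 z 0.0444 x ext [-89.3 -20.7]
 fence 262 x ext [47.4 48.9 56. ] y ext [-81.9  85.6]
```

```bash
python3 -m jog '[0,0,-0.02,0,0,0,-1, 0,0,-0.035,0,0,0,-1, 0,0,-0.045,0,0,0,-1, 0,0,-0.045,0,0,0,-1, 0,0,-0.045,0,0,0,-1]'
python3 -c "
from chk import *
chk('wrist')"
```

```text
clock: 18.92
tcp_pos: [0.5314, 0.0095, 0.0095]
orientation: [-0.001, -0.126, 0.992, 0.0]
wrist_force: [-0.3, 0.5, -1.3]
finger_gap: 0.0236
grip_force: 59.7
wrist tcp in board [-0.0485  0.0034] 0.0095 yaw-err 0.001 F board [-0.18  0.51] -1.35
 sole 21520 [-20.7   3.1] [138.5 151.7] 0.1 z 0.0354 x ext [-89.7 -21.7]
 fence 64 x ext [47.1 48.5 49.8] y ext [-82.2  85.5]
```

```bash
python3 -m jog '[0,0,-0.006,0,0,0,-1, 0,0,-0.012,0,0,0,-1, 0,0,-0.012,0,0,0,-1]'
python3 -c "
from chk import *
print(env.get_state()['wrist_force'])
p,W,L=chk('wrist');Z=W[...,2]
for x0 in(-.085,-.07,-.03,-.02):
  for y in(-.035,.04):
    m=(abs(L[...,0]-x0)<.006)&(abs(L[...,1]-y)<.008)&(Z>.025)&(Z<.05);print(x0,y,m.sum(),np.median(Z[m]).round(4) if m.sum() else None)
m=(abs(L[...,0]+.04)<.04)&(abs(abs(L[...,1])-.085)<.01)&(Z<.04)&(Z>.005);print('board z',m.sum(),np.median(Z[m]))
"
```

```text
clock: 19.22
tcp_pos: [0.5317, 0.0094, 0.0092]
orientation: [-0.0, -0.126, 0.992, 0.0]
wrist_force: [-6.2, 0.3, 14.6]
finger_gap: 0.0231
grip_force: 61.9
[-6.17914692  0.34711558 14.59743187]
wrist tcp in board [-0.0483  0.0032] 0.0092 yaw-err 0.001 F board [-5.9   1.87] 14.6
 sole 21511 [-20.6   2.8] [153.6 138.7] 89.9 z 0.0352 x ext [-89.5 -21.5]
 fence 72 x ext [47.3 48.6 50.1] y ext [-82.2  85.5]
-0.085 -0.035 970 0.035
-0.085 0.04 970 0.035
-0.07 -0.035 853 0.0352
-0.07 0.04 859 0.0352
-0.03 -0.035 472 0.0353
-0.03 0.04 381 0.0353
-0.02 -0.035 114 0.0353
-0.02 0.04 67 0.0354
board z 9494 0.019235968443323134
```

The foot is flat on the board: the sole top is 0.035 everywhere and the board 0.019. I'll ease the down-load and slide towards the fence.

```bash
python3 -m jog '[0,0,0.006,0,0,0,-1, 0.03,0.008,0.006,0,0,0,-1, 0.06,0.015,0.006,0,0,0,-1, 0.1,0.026,0.006,0,0,0,-1, 0.14,0.036,0.006,0,0,0,-1, 0.18,0.046,0.006,0,0,0,-1, 0.21,0.054,0.006,0,0,0,-1, 0.242,0.062,0.006,0,0,0,-1, 0.242,0.062,0.006,0,0,0,-1, 0.242,0.062,0.006,0,0,0,-1]'
python3 -c "
from chk import *
for n in('wrist','scene'): chk(n)"
```

```text
clock: 20.1
tcp_pos: [0.5816, 0.0219, 0.0092]
orientation: [0.001, -0.126, 0.992, 0.0]
wrist_force: [0.3, 0.6, 4.3]
finger_gap: 0.0229
grip_force: 60.7
wrist tcp in board [0.0032 0.0029] 0.0092 yaw-err 0.001 F board [0.43 0.49] 4.33
 sole 21502 [5.  3.2] [110.5  86.8] 89.9 z 0.0352 x ext [-38.1  29.6]
 fence 710 x ext [47.5 50.1 65.4] y ext [-71.6  77.7]
scene tcp in board [0.0032 0.0029] 0.0092 yaw-err 0.001 F board [1.29 0.99] 5.06
 sole 662 [30.5  0.6] [137.7 125.2] 0.6 z 0.0376 x ext [-35.3  97.1]
 fence 619 x ext [51.6 64.7 69.6] y ext [-80.7  85.9]
```

```bash
python3 -m jog '[0.02,0.005,0,0,0,0,-1, 0.04,0.01,0,0,0,0,-1, 0.058,0.015,0,0,0,0,-1, 0.077,0.02,0,0,0,0,-1, 0.077,0.02,0,0,0,0,-1, 0.077,0.02,0,0,0,0,-1]'
python3 -c "
from chk import *
for n in('wrist','scene'): chk(n)"
```

```text
clock: 20.7
tcp_pos: [0.5934, 0.0251, 0.0093]
orientation: [-0.002, -0.126, 0.992, -0.0]
wrist_force: [-8.6, -2.6, 12.8]
finger_gap: 0.0229
grip_force: 61.8
wrist tcp in board [0.0154 0.0031] 0.0093 yaw-err 0.001 F board [-8.99 -0.42] 12.76
 sole 21494 [10.1  3.2] [110.6  72.3] 89.9 z 0.0353 x ext [-25.7  41.9]
 fence 729 x ext [53.8 59.9 68.7] y ext [-71.2  77.9]
scene tcp in board [0.0154 0.0031] 0.0093 yaw-err 0.001 F board [-8.64 -0.27] 13.88
 sole 557 [37.5  2.7] [124.2 122.3] 0.1 z 0.0377 x ext [-22.6  97. ]
 fence 618 x ext [57.3 70.5 75.6] y ext [-81.   85.8]
```

```bash
python3 -m jog '[0.012,0.003,0.003,0,0,0,-1, 0.025,0.006,0.004,0,0,0,-1, 0.038,0.01,0.004,0,0,0,-1, 0.053,0.014,0.004,0,0,0,-1, 0.058,0.015,0.004,0,0,0,-1, 0.058,0.015,0.004,0,0,0,-1]'
python3 -c "
from chk import *
for n in('wrist','scene'): chk(n)"
```

```text
clock: 21.3
tcp_pos: [0.602, 0.0274, 0.0095]
orientation: [-0.005, -0.125, 0.992, -0.001]
wrist_force: [-13.4, -5.9, 15.4]
finger_gap: 0.0233
grip_force: 62.2
wrist tcp in board [0.0244 0.0031] 0.0095 yaw-err 0.0 F board [-14.43  -2.33] 15.42
 sole 21568 [19.1  3.3] [ 72.2 110.4] 0.0 z 0.0356 x ext [-16.7  50.9]
 fence 730 x ext [63.1 69.  77.3] y ext [-71.2  77.5]
scene tcp in board [0.0243 0.0032] 0.0095 yaw-err 0.0 F board [-15.24  -1.94] 16.48
 sole 542 [39.1  5.9] [105.8 114.5] 6.6 z 0.038 x ext [-13.9  41.1]
 fence 656 x ext [36.5 79.2 84.5] y ext [-80.4  85.9]
```

```bash
python3 -m jog '[0.008,0.002,0.001,0,0,0,-1, 0.016,0.004,0.003,0,0,0,-1, 0.019,0.005,0.003,0,0,0,-1, 0.019,0.005,0.003,0,0,0,-1, 0.019,0.005,0.003,0,0,0,-1, 0.019,0.005,0.003,0,0,0,-1, 0.019,0.005,0.003,0,0,0,-1, 0.019,0.005,0.003,0,0,0,-1]'
python3 -m jog '[0,0,0,0,0,0,-1, 0,0,0,0,0,0,-1, 0,0,0,0,0,0,-1, 0,0,0,0,0,0,-1, 0,0,0,0,0,0,-1, 0,0,0,0,0,0,-1, 0,0,0,0,0,0,-1, 0,0,0,0,0,0,-1, 0,0,0,0,0,0,-1, 0,0,0,0,0,0,-1, 0,0,0,0,0,0,-1, 0,0,0,0,0,0,-1]'
python3 -c "
from chk import *
chk('scene');p,W,L=chk('wrist');Z=W[...,2]
for x0 in(-.008,.005,.04,.055):
  for y in(-.035,.04):
    m=(abs(L[...,0]-x0)<.006)&(abs(L[...,1]-y)<.008)&(Z>.025)&(Z<.05);print(x0,y,m.sum(),np.median(Z[m]).round(4) if m.sum() else None)
print(env.get_state()['joint_pos'].round(2))"
```

```text
clock: 22.07
tcp_pos: [0.6046, 0.0281, 0.0097]
orientation: [-0.006, -0.125, 0.992, -0.001]
wrist_force: [-15.5, -6.5, 15.5]
finger_gap: 0.0232
grip_force: 62.1
clock: 23.07
tcp_pos: [0.6046, 0.0281, 0.0097]
orientation: [-0.006, -0.125, 0.992, -0.001]
wrist_force: [-14.5, -6.3, 15.2]
finger_gap: 0.0232
grip_force: 62.1
scene tcp in board [0.027  0.0032] 0.0097 yaw-err -0.0 F board [-15.65  -2.53] 15.21
 sole 554 [44.8  3.8] [114.3 115.1] 2.9 z 0.0381 x ext [-11.4  44.4]
 fence 660 x ext [38.4 81.7 87.2] y ext [-80.6  85.8]
wrist tcp in board [0.027  0.0031] 0.0097 yaw-err -0.0 F board [-15.71  -2.15] 14.31
 sole 21586 [21.7  3.4] [110.4  72.2] 90.0 z 0.0358 x ext [-14.   53.6]
 fence 698 x ext [65.8 71.6 80.4] y ext [-71.4  77.9]
-0.008 -0.035 999 0.036
-0.008 0.04 1021 0.036
0.005 -0.035 859 0.036
0.005 0.04 856 0.036
0.04 -0.035 618 0.0355
0.04 0.04 542 0.0356
0.055 -0.035 126 0.0354
0.055 0.04 89 0.0356
[-0.08  0.49 -0.15  0.94 -0.   -0.34]
```

The fence is pushed back about 17.6 mm, mid-green at roughly 10.6 N. The foot is square to the board within measurement, tilted about 0.01 rad, centred within a few mm, and has been steady for over a second. I'm handing in.

```bash
python3 -c "
from workcell import env
print(env.hand_in())"
```

```text
the job is handed in; nothing more can be done
None
```

I handed the job in with the foot held square and flat against the fence, pushed back about 17.6 mm (mid-green, about 10.6 N); a first grip had slipped and tipped the foot over, and I righted it, leaving the cheese, jar and screwdriver untouched; no verdict came back.

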